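Change over the label roll and show the spent core to the code reader

TASK

Change over the labels at the packing bench: first set the fresh label roll on the empty roll stand, seated all the way down on its spindle, and let go of it. Then lift the spent card core off the other stand and hold it up at the code reader's reading spot, its printed code square to the window and your fingers off the code, without knocking the tape, nozzle or ring cutter about. Finish holding the core still there; do not put it down.

Things in the scene. Friction and masses are not known exactly. Their poses are not given: they have to be found in the camera images.
- label_reel: fresh roll of white labels wound on a brown card core, standing on its end on the table (moves freely, about 0.12 kg): 60 mm diameter, 50 mm high, with a through bore of 27 mm. Origin at the centre of its lower end, z up along the bore
- stand_free: empty roll stand, fixed to the table (its place varies): round dark base 92 mm across with an upright aluminium spindle 23 mm in diameter, its last 7 mm tapering to 15 mm. Origin at the centre of the base on the table, z up along the spindle. A roll sits on the seat 12 mm above the origin; the spindle's top is 68 mm above the origin. It stands left or right of the other stand; it is the one with nothing on it
- stand_used: the other roll stand, identical to stand_free and fixed; the spent core stands on its seat, round its spindle, which reaches 6 mm above the core
- core: spent brown card core, a plain tube: 33 mm outside diameter, bore 27 mm, 50 mm high, about 20 g, free to slide up off the spindle and to turn on it. Origin at the centre of its lower end, z up along the tube, x towards the middle of its printed code; on the stand the code faces somewhere around the robot's right (-y), the yaw of its x axis between about -126 and -69 degrees, so it has to be turned to face the reader
- core_code: white code label with black bars, part of the core, bent round its side: it covers 67 degrees of the tube to either side of its middle and is 28 mm high. Origin on the label's middle, 16.5 mm out from the tube's axis and 22 mm above its lower end; x points straight out of the label, z along the tube. A finger pad pressed on the middle 12 mm of the label counts as on the code; a grip across the two plain sides, 90 degrees from the code, is clear of it
- reader: hands-free code reader, fixed to the table (place and yaw vary), about 0.32 m high: round dark grey base 106 mm across, thin dark gooseneck, light grey head with a black front. Origin on the table near the middle of the base, z up, the head overhanging the bench; it stands at the robot's far right and looks back across the bench towards the robot (yaw -37 to -11 degrees)
- reader_head: the reader's head, 50 mm deep, 70 mm wide, 50 mm high, with a dark red window in its front. Origin at the window's centre, 270 mm above the table; -x is the direction in which it looks: back towards the robot and 24 degrees below level. y is level, z is up along the window, leaning the way it looks
- read_spot (a point): the reading spot, a point in the air 120 mm straight out from the middle of the window along the direction in which it looks, 221 mm above the table. The middle of the code belongs here, facing the window: the code's x axis (outwards) along the head's +x, so 24 degrees upwards, and the tube's top leans away from the reader by 24 degrees. Axes as reader_head
- tape_roll: roll of brown tape lying flat, 92 mm across, 48 mm high, loose bystander. Origin at the centre of its underside
- nozzle: steel piping nozzle standing on its wide end, 27 mm across, 40 mm high, loose bystander. Origin at the centre of its underside
- cutter: steel ring cutter, 70 mm across, 34 mm high, loose bystander. Origin at the centre of its underside
There are look-alikes about, which are no part of the job. Leave any yellow look-alike of the label_reel alone.

How it is judged (in metres and radians):
On the way, in this order (a step that is already met when the one before it is completed fails the run):
1. the fresh roll sits fully down on the empty stand's spindle and is released (horizontal distance between label_reel and stand_free below 0.006 m and z of label_reel in the frame of stand_free between 0.008 and 0.017 m and angle between label_reel's own z axis and vertical below 0.1 rad and contact force between label_reel and the fingers below 0.1 N and linear speed of label_reel below 0.02 m/s), for 0.3 s.
2. the spent core is lifted clear of its spindle, in the fingers (height (world z) of core above 0.085 m and contact force between core and the fingers above 0.3 N), for 0.2 s.
At the end, for the whole second after the job is handed in: The fresh roll is released on the empty stand: 6 mm from its axis, 5 mm above the seat, 6 degrees off upright at most. The core is still, in the fingers, over 120 mm up, off the reader; its code is within 25 mm of the reading spot, faces the window within 15 degrees and no finger presses on it (all of step 1 and distance between core_code and read_spot below 0.025 m and angle between the x axis of core_code and the x axis of reader_head, either way round below 0.26 rad and x of reader_head in the frame of core_code above 0.08 m and contact force between core and the fingers above 0.5 N and contact force between core_code and the fingers below 0.1 N and contact force between core and reader below 0.1 N and height (world z) of core above 0.12 m and linear speed of core below 0.02 m/s and angular speed of core below 0.15 rad/s); the arm keeps its last pose, push and grip.
It fails at once if the tape roll, nozzle or ring cutter is pushed more than 30 mm (distance of any of tape_roll, nozzle, cutter from where it was at the start of the episode above 0.03 m).
It also fails if it takes over 58 s, if anything falls off the work surface, if the arm or the gripper's body presses on something with over 40 N, if the wrist force passes 120 N, or if a joint passes its speed limit or range.

ROBOT

A 6-joint arm with a two-finger parallel gripper is mounted at the origin on a cart in front of the work surface, level with it; the furniture and walls round the work are solid. World frame = base frame: x ahead of the robot, y to its left, z up, the work surface at z = 0. Lengths are in m, angles in degrees, forces in N, time in s.
With the tool pointing down it reaches from about 0.35 to 0.925 m from the base axis. Payload 6.4 kg.
Tool frame: the origin (TCP) lies between the finger pads; the fingertips stand 17 mm ahead of it and the grasp point (between the pads) lies 2 mm behind it (bot.tip_extent is the distance from the TCP to the fingertips, in m); z points along the fingers, y is the direction in which the jaws open and shut (so a half turn about z gives the same grasp; the last joint's range is limited). The gripper opens to 94 mm and grips with 3 to 60 N. Pads are 16 mm wide; open, the fingers measure 119 mm over their backs; the gripper's body (75 mm by 177 mm) begins 78 mm behind the grasp point.
Start: joints at [-84.402, 14.043, 89.255, -0, 76.702, -9.975], TCP at [0.175, -0.626, 0.222] pointing down, gripper open.
Joint ranges: [-179.41, 179.41], [-58.25, 129.5], [7.25, 145.43], [-54.29, 234.29], [11.92, 165.04], [-157.13, 157.13]. Speed limits (degrees/s): [147.25, 147.25, 180, 180, 180, 180].

INTERFACE

Orientations are given as [roll, pitch, yaw] about the fixed x, y, z axes, in that order (R = Rz(yaw) Ry(pitch) Rx(roll)).
In Python, from workcell import readout, optics, bot, nets gives the robot as it stands.
- The arm moves only by the tool drive_tool, never from a script. Its argument "motion" is a list of rows, each a list of 5 numbers: the shift along the tool's x, y, z in mm, then the turn about the tool's z in rad, then the finger opening in mm, from 0 to 94. A call has 1 to 5 rows; each row is the pose to reach, as a shift and turn from the pose commanded when the call began, along the tool's axes at that moment; what a row does not reach only later rows make up. A row lasts 1/12 s, in which the tool goes at most 41.7 mm and 7.16 degrees, less where a joint would pass 70% of its speed; a pose out of reach is approached as far as the arm can. A call with a gripper value outside its range is refused whole. The fingers move at their own pace and stop on an object; "squeeze" is the grip in N (left out, the last holds). Time passes only in rows, so rows that repeat a pose let the fingers close. It gives the time, the measured TCP pose, the force and the opening at its end, in the units of the state.
- readout.observe(): the state, without advancing time (a new reading comes with each control period).
- optics.camera(name): name is "scene" or "top" or "wrist"; returns a dict with "color" (400x640x3 uint8, blue, green, red), "mtx" (3x3 intrinsics, pixels), "world_to_cam" (4x4, takes a point from world to camera coordinates). Camera axes: x right, y down, z forward; pixel columns grow to the right and rows downward; lengths in m; the calibration is good to about 2 mm. A picture is of the moment at which its call begins. There is no depth.
- bot.finish_job(): hands the job in, once; it reports no verdict.
Trained networks look in the newest picture that a camera, given by its name, has taken for a name from the list of things; names that differ only in an ending like _2 or _b are one class to them, and where a whole thing is asked for, a point or a joint stands for the part that bears it (a point fixed in the world has none). Each returns a list of dicts, best first, with "p" (0 to 1); they miss things now and then, are a little off and sometimes report something else, mostly with a low value. They report only what shows in the picture. A call takes as long as a camera call. They do not tell look-alikes from the thing itself.
- nets.regions_of(query, camera): "region" (400x640 bool, what is visible of it) and "bbox" ([left, top, right, bottom] in pixels, round what is visible of it).
The state is a dict: "time": time; "q": joint angles; "joint_velocities": joint speeds; "tau": joint torques, N m; "eef_pos": TCP position; "tcp_rot": TCP orientation; "wrist_force": force on the tool from outside, world axes, zero at the start; "wrist_torque": the same for the moment, N m; "width": finger opening in m.
Only numpy, scipy, OpenCV 4.12 (cv2) and the standard library are available. Lean on these libraries where they do the work, as an engineer would, in place of code of your own. Each camera call takes 0.05 s, during which the arm holds its last target. There are 200 camera calls.

## Working session

There is one attempt and no reset: what is moved stays moved. The work goes in short steps, Python scripts to look and compute and a tool call to move; the robot and the scene stay as the last step left them, time stands still between calls to the robot, and variables do not carry over. Pictures are saved under pics/ and viewed, about 8 in all and at most 12, crops included, and the job is handed in when it is done.

Besides the shell and the picture viewer there is one more tool, called after "Request:" as a command line: name --pt "numbers of a row" for each row, then --argument value for the rest. drive_tool: Moves the arm, as the interface text tells. Its arguments: {"type":"object","properties":{"motion":{"type":"array"},"squeeze":{"type":"number"}},"required":["motion"]}

```bash
mkdir -p pics; ls; python3 - <<'E'
from workcell import readout, optics, bot, nets
import cv2,numpy as np
print(readout.observe())
for c in ["scene","top"]:
    r=optics.camera(c); cv2.imwrite(f"pics/{c}0.png",r["color"]); print(c,r["mtx"].tolist(),np.round(r["world_to_cam"],4).tolist())
    for n in ["label_reel","stand_free","core","core_code","reader","reader_head","tape_roll","nozzle","cutter"]:
        print(n,[(round(d["p"],2),np.round(d["bbox"]).tolist()) for d in nets.regions_of(n,c) if d["p"]>.2])
E
```

```text
pics
{'time': 0.0, 'q': array([-8.44019439e+01,  1.40828007e+01,  8.93229535e+01, -2.26261069e-03,
        7.67021711e+01, -9.97576989e+00]), 'joint_velocities': array([-0.01312918,  0.18477932,  0.03858182, -0.11237083,  0.02062141,
        0.00151984]), 'tau': array([-3.28105500e-05, -4.15829515e+01, -3.14606059e+01,  6.85120421e-02,
        3.32327234e-02, -1.41709634e-04]), 'eef_pos': array([ 0.17444587, -0.62557188,  0.22137842]), 'tcp_rot': array([-1.79893325e+02, -1.65283764e-02,  1.55743331e+01]), 'wrist_force': array([-0.60432976, -0.62564094, -0.16728757]), 'wrist_torque': array([-0.03640198,  0.01937261, -0.01183673]), 'width': 0.09430466449712116}
scene [[423.71926435558964, 0.0, 328.43598006699915], [0.0, 423.71926435558964, 198.6921268905615], [0.0, 0.0, 1.0]] [[-0.8921, -0.4512, -0.0227, 0.526], [-0.2564, 0.547, -0.7969, 0.2719], [0.372, -0.7051, -0.6037, 1.0672], [0.0, 0.0, 0.0, 1.0]]
label_reel [(0.88, [296.0, 306.0, 320.0, 335.0]), (0.68, [285.0, 344.0, 312.0, 379.0]), (0.62, [343.0, 291.0, 370.0, 319.0]), (0.57, [295.0, 268.0, 317.0, 298.0])]
stand_free [(0.97, [33
[... 408 characters left out ...]
 300.0, 250.0])]
cutter [(0.81, [308.0, 204.0, 326.0, 224.0])]
top [[411.0265936543327, 0.0, 316.7780691173996], [0.0, 411.0265936543327, 202.78857145879604], [0.0, 0.0, 1.0]] [[-0.025, -0.9997, -0.0068, 0.055], [-0.987, 0.0258, -0.1588, 0.5781], [0.1589, 0.0027, -0.9873, 1.5046], [0.0, 0.0, 0.0, 1.0]]
label_reel [(0.72, [260.0, 246.0, 279.0, 259.0]), (0.67, [268.0, 202.0, 285.0, 222.0]), (0.65, [239.0, 219.0, 255.0, 237.0])]
stand_free [(0.8, [294.0, 220.0, 316.0, 242.0])]
core [(0.36, [330.0, 218.0, 351.0, 240.0])]
core_code []
reader [(0.55, [396.0, 146.0, 429.0, 180.0])]
reader_head [(0.58, [406.0, 146.0, 428.0, 174.0])]
tape_roll [(0.7, [377.0, 219.0, 403.0, 248.0])]
nozzle []
cutter []
```

```bash
python3 - <<'E'
import cv2,numpy as np
a=cv2.imread("pics/scene0.png")[90:400,260:460]; b=cv2.imread("pics/top0.png")[120:290,215:455]
a=cv2.resize(a,None,fx=1.9,fy=1.9,interpolation=cv2.INTER_CUBIC); b=cv2.resize(b,None,fx=1.7,fy=1.7,interpolation=cv2.INTER_CUBIC)
c=np.zeros((600,800,3),np.uint8); c[:a.shape[0],:a.shape[1]]=a; c[:b.shape[0],390:390+b.shape[1]]=b
cv2.imwrite("pics/c0.png",c)
E
```

```text
(no output)
```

View pics/c0.png

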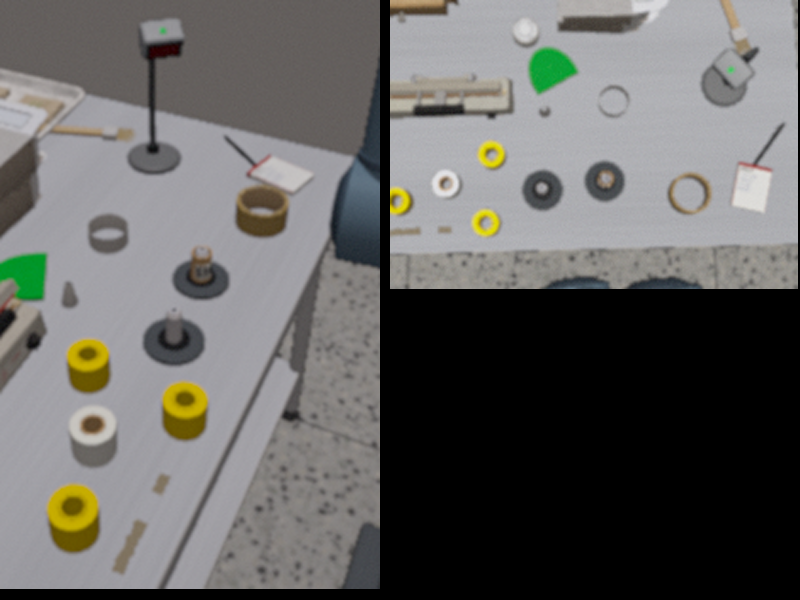

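The white roll is at crop (93,435), with three yellow look-alikes round it. The empty stand is at (174,335), and the core's stand is at (202,270). The reader is at the back, and the tape, cutter and nozzle are clear of my path. The tool can't be tilted by the drive, so the core will have to be pivoted in the grip. Next: positions.

```bash
cat > h.py <<'E'
import numpy as np,cv2
from scipy.optimize import least_squares
from scipy.spatial.transform import Rotation as Ro
from workcell import readout, optics, bot, nets
def proj(c,P):
    P=np.atleast_2d(P); q=P@c["world_to_cam"][:3,:3].T+c["world_to_cam"][:3,3]
    q=q@c["mtx"].T; return q[:,:2]/q[:,2:]
t=np.linspace(0,2*np.pi,60)
def cyl(x,y,r,z0,z1): return np.vstack([np.c_[x+r*np.cos(t),y+r*np.sin(t),0*t+z] for z in(z0,z1)])
def bb(c,P): p=proj(c,P); return np.r_[p.min(0),p.max(0)]
def fit(obs,r,z0,z1,x0=(.5,0)):
    """obs: list of (cam, bbox); pixel bbox right/bottom inclusive"""
    f=lambda v: np.concatenate([bb(c,cyl(*v,r,z0,z1))-(np.array(b,float)) for c,b in obs])
    s=least_squares(f,x0,loss='soft_l1'); return s.x,np.round(f(s.x),1)
def ray(c,u,v,z):
    R=c["world_to_cam"][:3,:3];o=-R.T@c["world_to_cam"][:3,3]
    d=R.T@np.linalg.solve(c["mtx"],[u,v,1.]); return o+d*(z-o[2])/d[2]
def shift(target):
    s=readout.observe(); R=Ro.from_euler('xyz',s["tcp_rot"],degrees=True)
    return np.round(R.inv().apply(np.array(target)-s["eef_pos"])*1000,1)
E
python3 - <<'E'
from h import *
S=optics.camera("scene");T=optics.camera("top")
print('roll',fit([(S,[296,306,320,335]),(T,[239,219,255,237])],.03,0,.05))
print('roll T only',fit([(T,[239,219,255,237])],.03,0,.05))
print('free',fit([(S,[335,248,368,285])],.046,0,.012),ray(T,305.,231,.006))
f=[d for d in nets.regions_of("stand_used","scene")];print([(d['p'],d['bbox']) for d in f])
f=[d for d in nets.regions_of("stand_used","top")];print([(d['p'],d['bbox']) for d in f])
print('used',ray(T,340.5,229,.006))
print('reader base',ray(T,215+725/1.7-390/1.7,120+85/1.7,.0),'tape',ray(T,390,233,.048),'head',ray(T,417,160,.295))
print('nozzle',ray(T,215+155/1.7,120+111/1.7,.03),'cutter',ray(T,215+224/1.7,120+101/1.7,.034))
print('yel',[ray(T,215+a/1.7,120+b/1.7,.05) for a,b in((101,155),(96,222),(9,200))])
W=optics.camera("wrist"); R=W["world_to_cam"];print(np.round(-R[:3,:3].T@R[:3,3],3),np.round(R[:3,:3],3),W["mtx"][0,0])
cv2.imwrite("pics/w0.png",W["color"])
E
```

```text
roll (array([0.49103135, 0.30432552]), array([-1.5, -2.5,  0.5,  2.2, -0.4,  0.8,  1.7, -0.1]))
roll T only (array([0.49245215, 0.30658908]), array([-1. ,  0.5,  1.1, -0.5]))
free (array([0.47238934, 0.08981125]), array([-0.2,  7.7,  0.2, -1.9])) [0.47756513 0.08815304 0.006     ]
[(0.95, [346.7, 218.5, 382.1, 247.4])]
[(0.72, [329.1, 215.5, 354.2, 239.0])]
used [ 0.48175539 -0.0480286   0.006     ]
reader base [ 0.7075575  -0.33745833  0.        ] tape [ 0.4581405  -0.22932957  0.048     ] head [ 0.6699615  -0.28549182  0.295     ]
nozzle [0.65106478 0.0792412  0.03      ] cutter [ 0.66914543 -0.07707002  0.034     ]
yel [array([0.55101086, 0.20000779, 0.05      ]), array([0.40413708, 0.21215877, 0.05      ]), array([0.45682447, 0.40224958, 0.05      ])]
[ 0.241 -0.608  0.384] [[ 0.269 -0.963  0.   ]
 [-0.936 -0.261  0.237]
 [-0.228 -0.064 -0.972]] 354.75565208895296
```

```bash
cat >> h.py <<'E'
def plan(wps):
    """waypoints (x,y,z,yaw deg), tool down -> per call shift mm (tool axes at call start), turn rad"""
    s=readout.observe(); p=s["eef_pos"]; y=s["tcp_rot"][2]
    for w in wps:
        d=Ro.from_euler('xyz',[180,0,y],degrees=True).inv().apply(np.array(w[:3])-p)*1000
        dy=(w[3]-y+180)%360-180
        print(np.round(d,1),round(-np.radians(dy),3),'len',round(np.linalg.norm(d))); p=np.array(w[:3]);y=w[3]
E
python3 -c "
from h import *
plan([(.28,-.52,.24,49),(.40,-.36,.25,83),(.43,-.16,.25,90),(.44,.04,.25,90),(.44,.235,.25,90)])"
```

```text
[130.1 -73.9 -17.5] -0.583 len 151
[199.5 -14.4 -10. ] -0.593 len 200
[202.2   5.4   0. ] -0.122 len 202
[200.  10.   0.] -0.0 len 200
[195.  -0.  -0.] -0.0 len 195
```

Request:
drive_tool --pt "26 -15 -3 -0.117 94" --pt "52 -30 -7 -0.234 94" --pt "78 -44 -10 -0.351 94" --pt "104 -59 -14 -0.468 94" --pt "130 -74 -18 -0.583 94" --squeeze 15

```text
time: 1.67
eef_pos: [0.2806, -0.5189, 0.2406]
tcp_rot: [180.0, -0.0, 49.3]
wrist_force: [-0.3, 0.7, 0.1]
width: 0.0943
```

Request:
drive_tool --pt "40 -3 -2 -0.12 94" --pt "80 -6 -4 -0.24 94" --pt "120 -9 -6 -0.36 94" --pt "160 -12 -8 -0.48 94" --pt "199 -14 -10 -0.593 94"

```text
time: 2.08
eef_pos: [0.4008, -0.3589, 0.2508]
tcp_rot: [180.0, 0.0, 83.3]
wrist_force: [0.8, 0.1, 0.6]
width: 0.0942
```

Request:
drive_tool --pt "40 1 0 -0.06 94" --pt "80 2 0 -0.122 94" --pt "120 3 0 -0.122 94" --pt "160 4 0 -0.122 94" --pt "202 5 0 -0.122 94"

```text
time: 2.5
eef_pos: [0.4295, -0.1594, 0.2506]
tcp_rot: [180.0, 0.0, 89.9]
wrist_force: [0.8, 0.1, 0.2]
width: 0.0939
```

Request:
drive_tool --pt "40 2 0 0 94" --pt "80 4 0 0 94" --pt "120 6 0 0 94" --pt "160 8 0 0 94" --pt "200 10 0 0 94"

```text
time: 2.92
eef_pos: [0.4395, 0.0408, 0.2509]
tcp_rot: [179.9, 0.0, 89.9]
wrist_force: [0.7, -0.8, -0.2]
width: 0.0939
```

```bash
python3 - <<'E'
from h import *
s=readout.observe();print(s["time"],s["eef_pos"],s["tcp_rot"],s["q"])
W=optics.camera("wrist");cv2.imwrite("pics/w1.png",W["color"])
for n,r,z in(("stand_used",.046,.012),("stand_free",.046,.012),("core",.0165,.062),("label_reel",.03,.05),("core_code",0,0)):
  for d in nets.regions_of(n,"wrist"):
    if d["p"]>.3: print(n,round(d["p"],2),np.round(d["bbox"]), fit([(W,d["bbox"])],r,0 if z<.06 else .012,z,(.47,0)) if r else '')
E
```

```text
2.9167 [0.4395355  0.04078229 0.25088469] [1.79924709e+02 1.18056250e-02 8.99274760e+01] [-9.47794955e+00 -1.70504946e+01  1.16733669e+02  6.66792066e-04
  8.02406169e+01 -9.40554585e+00]
stand_used 0.79 [318. 211. 397. 284.] (array([ 0.49160158, -0.05193685]), array([ 1.3, -0.8, -1.2,  0.8]))
stand_free 0.83 [308.  91. 390. 168.] (array([0.47835466, 0.08662287]), array([-0.5, -1.7,  0.5,  5.2]))
core 0.7 [346. 237. 380. 284.] (array([ 0.49429056, -0.05406878]), array([-0.2,  0.8,  0.2, -0.7]))
label_reel 0.86 [390.   0. 470.  51.] (array([0.55593433, 0.18048438]), array([ 3.1, -1.5, -1.5, 21.8]))
label_reel 0.75 [245.   0. 308.  41.] (array([0.40465451, 0.18040103]), array([-0.5, -1.3,  0.6, 32.5]))
core_code 0.76 [346. 237. 367. 260.]
```

View pics/w1.png

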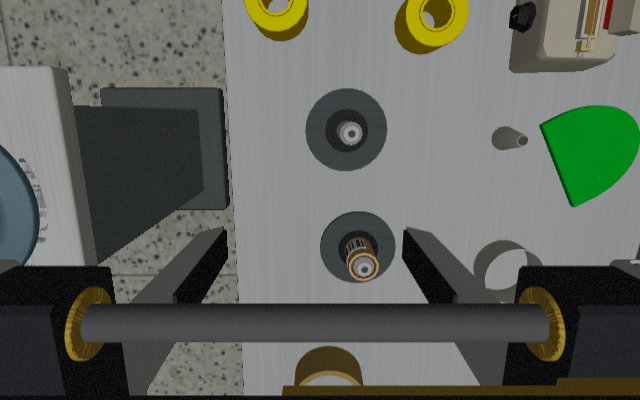

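The picture shows the empty stand's base at x 306–387, y 88–171, and its spindle top at (350,133). The core top is at (363,265), with code bars on its left side. Two yellow rolls are at the top edge, and the white roll is out of view further on.

Request:
drive_tool --pt "40 4 0 0 94" --pt "80 8 0 0 94" --pt "120 12 0 0 94" --pt "160 16 0 0 94" --pt "200 20 0 0 94"

```text
time: 3.63
eef_pos: [0.4609, 0.2389, 0.2506]
tcp_rot: [180.0, 0.0, 89.7]
wrist_force: [0.7, -0.4, -0.1]
width: 0.0942
```

Request:
drive_tool --pt "20 7 0 0 94" --pt "40 15 0 0 94" --pt "60 23 0 0 94" --pt "60 30 0 0 94" --pt "60 30 0 0 94"

```text
time: 4.05
eef_pos: [0.4917, 0.2975, 0.2501]
tcp_rot: [-180.0, 0.0, 89.8]
wrist_force: [0.6, -0.5, 0.6]
width: 0.0942
```

```bash
python3 - <<'E'
from h import *
s=readout.observe();print(s["time"],s["eef_pos"],s["tcp_rot"])
W=optics.camera("wrist");cv2.imwrite("pics/w2.png",W["color"])
for n,r,z in(("label_reel",.03,.05),("stand_free",.046,.012)):
  for d in nets.regions_of(n,"wrist"):
    if d["p"]>.3: print(n,round(d["p"],2),np.round(d["bbox"]), fit([(W,d["bbox"])],r,0,z,(.47,0.3)),W["color"][d["region"]].mean(0))
# dark-disc / white mask refinement
hsv=cv2.cvtColor(W["color"],cv2.COLOR_BGR2HSV)
g=cv2.cvtColor(W["color"],cv2.COLOR_BGR2GRAY)
# stand from w1
E
```

```text
4.05 [0.4917139  0.29747592 0.25006682] [-1.79984013e+02  4.27145156e-02  8.98374488e+01]
label_reel 0.95 [288. 142. 345. 207.] (array([0.49403142, 0.2997044 ]), array([-0.3,  1.5,  0.3, -1.3])) [142.08115709 150.53595822 153.71353957]
label_reel 0.86 [220. 215. 268. 282.] (array([0.41681695, 0.21351894]), array([-1.9,  1.1, 10. , -0.9])) [  1.72894986 115.38174078 130.28287606]
label_reel 0.8 [340. 229. 401. 286.] (array([0.55578878, 0.203664  ]), array([ 1.6, -5.1, -1.1,  2.2])) [  5.86973451 121.78513274 136.56389381]
label_reel 0.75 [251.  31. 308.  96.] (array([0.46024447, 0.40996331]), array([-1.7, -1. ,  4.8,  2.1])) [  1.32879168 151.22050914 159.59519541]
stand_free 0.89 [271. 300. 336. 371.] (array([0.47703085, 0.08289025]), array([-3.3,  1.8,  3.3, -1.9])) [71.92666667 72.36833333 70.93      ]
```

View pics/w2.png

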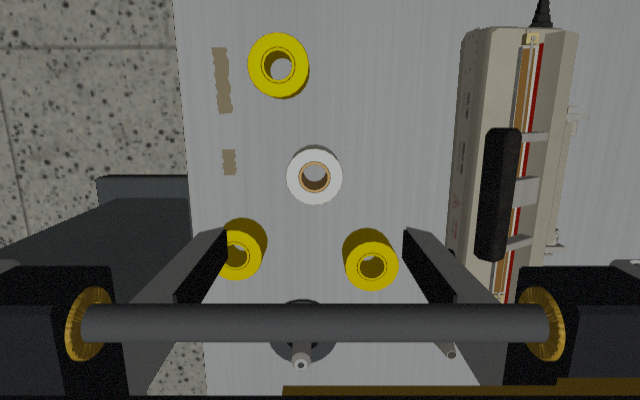

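White roll at (314,177) between the yellow ones; the jaw axis along world x is free of neighbours. I'll descend and grip.

Request:
drive_tool --pt "1 1 38 0 94" --pt "2 2 76 0 94" --pt "3 2 114 0 94" --pt "3 2 152 0 94" --pt "3 2 185 0 94" --squeeze 15

```text
time: 4.62
eef_pos: [0.4913, 0.3003, 0.0635]
tcp_rot: [-179.9, 0.0, 89.9]
wrist_force: [0.2, -0.3, -1.5]
width: 0.094
```

Request:
drive_tool --pt "0 0 15 0 94" --pt "0 0 28 0 94" --pt "0 0 33 0 94" --pt "0 0 33 0 80" --pt "0 0 33 0 70"

```text
time: 5.03
eef_pos: [0.4931, 0.3018, 0.0338]
tcp_rot: [179.9, -0.0, 89.9]
wrist_force: [0.3, 0.5, 0.8]
width: 0.0841
```

Request:
drive_tool --pt "0 0 0 0 55" --pt "0 0 0 0 50" --pt "0 0 0 0 50" --pt "0 0 0 0 50" --pt "0 0 0 0 50"

```text
time: 5.45
eef_pos: [0.4925, 0.302, 0.0333]
tcp_rot: [179.9, -0.0, 89.9]
wrist_force: [-1.8, 0.1, 4.4]
width: 0.0587
```

Request:
drive_tool --pt "0 0 -15 0 50" --pt "0 0 -40 0 50" --pt "0 0 -70 0 50" --pt "0 0 -100 0 50" --pt "0 0 -110 0 50"

```text
time: 5.87
eef_pos: [0.4943, 0.3028, 0.147]
tcp_rot: [179.6, -0.1, 90.0]
wrist_force: [1.5, 0.8, -0.8]
width: 0.059
```

```bash
python3 - <<'E'
from h import *
s=readout.observe();print(s["time"],s["eef_pos"],s["tcp_rot"],s["wrist_force"])
W=optics.camera("wrist");
for n in("label_reel","stand_free"):
  for d in nets.regions_of(n,"wrist"):
    if d["p"]>.3: print(n,round(d["p"],2),np.round(d["bbox"]))
P=s["eef_pos"]; c=bb(W,cyl(P[0],P[1],.03,P[2]+.018,P[2]+.018)); print('roll top if centred',c.round())
cv2.imwrite("pics/w3.png",W["color"])
E
```

```text
5.8667 [0.49430367 0.30275919 0.14704697] [ 1.79608343e+02 -1.48109359e-01  8.99543111e+01] [ 1.46293561  0.83843362 -0.80153822]
label_reel 0.87 [252. 185. 384. 305.]
label_reel 0.84 [185. 251. 218. 296.]
label_reel 0.81 [219.   5. 305. 102.]
label_reel 0.63 [358. 285. 407. 354.]
stand_free 0.92 [254. 360. 342. 386.]
roll top if centred [244. 205. 382. 332.]
```

View pics/w3.png

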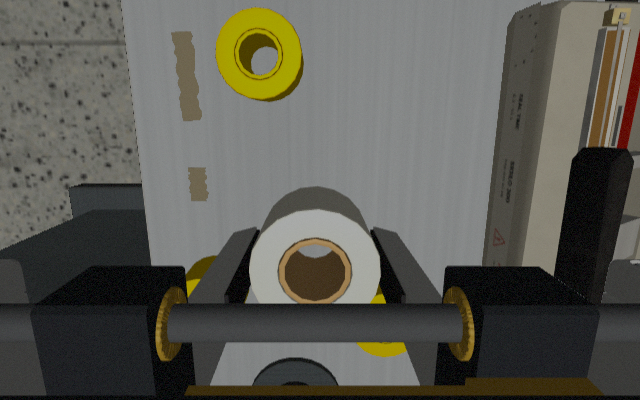

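The roll is held upright: core ring at (315,271), bore open. Next: the exact stand position and the offset in the grip.

```bash
python3 - <<'E'
from h import *
s=readout.observe();P=s["eef_pos"]
W=optics.camera("wrist")
print('ring pred',bb(W,cyl(P[0],P[1],.0165,P[2]+.0167,P[2]+.0167)).round(1),'all',bb(W,cyl(P[0],P[1],.03,P[2]-.0333,P[2]+.0167)).round(1))
img=W["color"].astype(int); 
br=(img[...,2]-img[...,0]>40)&(img[...,1]<img[...,2]-15); br[:225]=0;br[303:]=0;br[:,:260]=0;br[:,370:]=0
ys,xs=np.nonzero(br);print('brown',xs.min(),xs.max(),ys.min(),ys.max())
pts=np.array([ray(W,u,v,P[2]+.0167) for u,v in zip(xs,ys)])
print('ring centre offset mm', ((pts[:,0].min()+pts[:,0].max())/2-P[0])*1e3,'y edge max-.0165',(pts[:,1].max()-.0165-P[1])*1e3)
# stand from w1: rebuild camera pose by tool transform
M=np.eye(4);M[:3,:3]=Ro.from_euler('xyz',s["tcp_rot"],degrees=True).as_matrix();M[:3,3]=P
X=W["world_to_cam"]@M
M1=np.eye(4);M1[:3,:3]=Ro.from_euler('xyz',[179.925,.012,89.927],degrees=True).as_matrix();M1[:3,3]=[.43954,.04078,.25088]
C={"mtx":W["mtx"],"world_to_cam":X@np.linalg.inv(M1)}
a=cv2.imread("pics/w1.png"); g=cv2.cvtColor(a,cv2.COLOR_BGR2GRAY)
m=(g<100).astype(np.uint8); m[:70]=0;m[190:]=0;m[:,:290]=0;m[:,410:]=0
n,l,st,ce=cv2.connectedComponentsWithStats(m);i=1+st[1:,4].argmax();x,y,w,h=st[i][:4];print(st[i])
print('free base',fit([(C,[x,y,x+w-1,y+h-1])],.046,0,.012),'spindle',ray(C,350,133,.068))
E
```

```text
ring pred [275.5 234.5 350.4 303.7] all [244.9 181.7 381.  330.1]
brown 279 350 238 302
ring centre offset mm 0.6712543394074011 y edge max-.0165 -1.5807954158025272
[ 305   88   82   83 4902]
free base (array([0.47472142, 0.08888512]), array([-1. , -1. ,  1. ,  1.4])) spindle [0.47425845 0.08915572 0.068     ]
```

Request:
drive_tool --pt "-20 -2 0 0 50" --pt "-55 -6 0 0 50" --pt "-93 -10 0 0 50" --pt "-130 -13 0 0 50" --pt "-165 -16 0 0 50"

```text
time: 6.48
eef_pos: [0.4737, 0.1352, 0.1395]
tcp_rot: [-179.7, 0.0, 90.0]
wrist_force: [0.3, -0.1, -0.3]
width: 0.0587
```

Request:
drive_tool --pt "-25 -3 0 0 50" --pt "-40 -4 5 0 50" --pt "-47 -4.5 12 0 50" --pt "-47 -4.5 18 0 50" --pt "-47 -4.5 22 0 50"

```text
time: 6.9
eef_pos: [0.47, 0.0902, 0.1181]
tcp_rot: [-179.8, -0.0, 89.9]
wrist_force: [-0.2, -1.1, 0.0]
width: 0.0587
```

```bash
python3 - <<'E'
from h import *
s=readout.observe();P=s["eef_pos"];print(P,s["tcp_rot"],s["wrist_force"])
W=optics.camera("wrist")
print('base',bb(W,cyl(.4745,.089,.046,0,.012)).round(),'sp top pred',proj(W,[.4745,.089,.068]).round(),'ring',bb(W,cyl(P[0]+.0007,P[1]-.0016,.0135,P[2]+.0167,P[2]+.0167)).round())
for d in nets.regions_of("stand_free","wrist"): print(d["p"],d["bbox"])
cv2.imwrite("pics/w4.png",W["color"][120:400,150:490])
print(shift((.4738,.0906,.09)))
E
```

```text
[0.47001431 0.090187   0.11806631] [-1.79780666e+02 -3.22581759e-02  8.99173869e+01] [-0.21360215 -1.11563258  0.03958777]
base [261. 142. 379. 258.] sp top pred [[321. 226.]] ring [284. 245. 345. 301.]
0.6 [262.0, 145.2, 380.0, 253.0]
[-0.1  3.7 28.6]
```

View pics/w4.png

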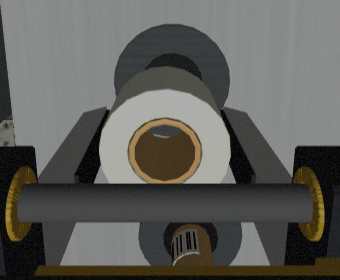

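The roll is nearly over the spindle; predicted and seen base agree within about 1 mm. I'll shift 4 mm and lower.

Request:
drive_tool --pt "0 2 0 0 50" --pt "0 4 0 0 50" --pt "0 4 6 0 50" --pt "0 4 12 0 50" --pt "0 4 18 0 50"

```text
time: 7.42
eef_pos: [0.4754, 0.09, 0.1019]
tcp_rot: [180.0, -0.0, 90.0]
wrist_force: [1.0, 1.1, -0.8]
width: 0.059
```

Request:
drive_tool --pt "0 0 5 0 50" --pt "0 0 10 0 50" --pt "0 0 14 0 50" --pt "0 0 14 0 50" --pt "0 0 14 0 50"

```text
time: 7.83
eef_pos: [0.4752, 0.0898, 0.0882]
tcp_rot: [-180.0, -0.0, 89.9]
wrist_force: [0.5, -0.3, -0.5]
width: 0.0588
```

Request:
drive_tool --pt "0 0 8 0 50" --pt "0 0 16 0 50" --pt "0 0 24 0 50" --pt "0 0 31 0 50" --pt "0 0 31 0 50"

```text
time: 8.25
eef_pos: [0.4738, 0.0899, 0.0554]
tcp_rot: [-179.8, -0.0, 89.9]
wrist_force: [0.2, -0.4, -1.4]
width: 0.0593
```

Request:
drive_tool --pt "0 0 5 0 50" --pt "0 0 10 0 50" --pt "0 0 12 0 50" --pt "0 0 12 0 50" --pt "0 0 12 0 50"

```text
time: 8.67
eef_pos: [0.4756, 0.0898, 0.0455]
tcp_rot: [180.0, 0.0, 89.9]
wrist_force: [0.5, -0.7, -1.1]
width: 0.0585
```

Request:
drive_tool --pt "0 0 0 0 75" --pt "0 0 0 0 85" --pt "0 0 0 0 90" --pt "0 0 0 0 90" --pt "0 0 0 0 90"

```text
time: 9.08
eef_pos: [0.4754, 0.0898, 0.0456]
tcp_rot: [180.0, 0.0, 89.9]
wrist_force: [-0.4, -0.2, -0.0]
width: 0.0878
```

Request:
drive_tool --pt "0 0 -20 0 90" --pt "0 0 -55 0 90" --pt "0 0 -95 0 90" --pt "0 0 -130 0 90" --pt "0 0 -150 0 90"

```text
time: 9.5
eef_pos: [0.4771, 0.0898, 0.2001]
tcp_rot: [179.6, 0.0, 89.9]
wrist_force: [0.5, -0.4, -0.3]
width: 0.0901
```

Request:
drive_tool --pt "-30 0 -5 0 90" --pt "-70 0 -15 0 90" --pt "-110 0 -25 0 90" --pt "-150 0 -35 0 90" --pt "-165 0 -45 0 90"

```text
time: 9.92
eef_pos: [0.475, -0.0789, 0.2412]
tcp_rot: [180.0, 0.1, 89.7]
wrist_force: [0.8, 0.0, -0.3]
width: 0.0899
```

```bash
python3 - <<'E'
from h import *
s=readout.observe();P=s["eef_pos"];print(s["time"],P,s["tcp_rot"],s["wrist_force"])
W=optics.camera("wrist");S=optics.camera("scene")
for n in("label_reel","core","core_code","stand_used","stand_free"):
  for d in nets.regions_of(n,"wrist"):
    if d["p"]>.3: print(n,round(d["p"],2),np.round(d["bbox"]))
print('pred roll seated',bb(W,cyl(.4745,.089,.03,.012,.062)).round())
print('pred scene roll',bb(S,cyl(.4745,.089,.03,.012,.062)).round(),[(d['p'],d['bbox']) for d in nets.regions_of("label_reel","scene")][:5])
print('core pred',bb(W,cyl(.49,-.051,.0165,.012,.062)).round(),proj(W,[.49,-.051,.068]))
cv2.imwrite("pics/w5.png",np.hstack([W["color"][:,150:490],cv2.resize(S["color"][200:310,300:420],(440,400),interpolation=2)]))
E
```

```text
9.9167 [ 0.47495185 -0.0788894   0.2412098 ] [1.79968936e+02 8.26649359e-02 8.97427700e+01] [ 0.84490396  0.04793416 -0.27200844]
label_reel 0.59 [283.   1. 348.  41.]
core 0.94 [314. 134. 351. 176.]
core_code 0.71 [267.   6. 360.  60.]
core_code 0.49 [322. 134. 336. 139.]
stand_used 0.77 [286. 109. 370. 190.]
stand_free 0.65 [267.   3. 364.  61.]
pred roll seated [278. -47. 347.  41.]
pred scene roll [340. 246. 362. 275.] [(0.83, [345.2, 290.1, 369.9, 319.3]), (0.8, [294.4, 269.7, 317.5, 298.2]), (0.73, [342.0, 248.8, 361.1, 273.5]), (0.68, [285.2, 344.3, 312.0, 378.8])]
core pred [312. 134. 347. 172.] [[329.70742833 155.4525126 ]]
```

View pics/w5.png

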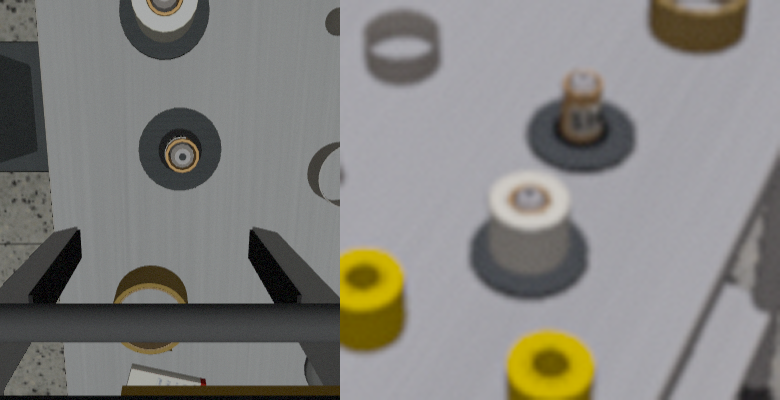

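Roll seated on its stand (label_reel net in the scene matches the seated prediction). Next I go round to the -y side to measure the code's yaw.

```bash
python3 -c "
from h import *
plan([(.46,-.14,.22,55),(.44,-.20,.19,20),(.43,-.22,.16,0)])"
```

```text
[-66.1 -14.9  19.6] 0.612 len 71
[-60.6  18.   30. ] 0.611 len 70
[-16.2  15.4  30. ] 0.349 len 37
```

Request:
drive_tool --pt "-13 -3 4 0.12 90" --pt "-26 -6 8 0.24 90" --pt "-40 -9 12 0.36 90" --pt "-53 -12 16 0.49 90" --pt "-66 -15 20 0.612 90"

```text
time: 10.73
eef_pos: [0.4599, -0.1406, 0.2197]
tcp_rot: [-179.9, -0.0, 54.7]
wrist_force: [-0.1, 0.1, 0.4]
width: 0.09
```

Request:
drive_tool --pt "-12 3 6 0.12 90" --pt "-24 7 12 0.24 90" --pt "-36 11 18 0.36 90" --pt "-48 15 24 0.49 90" --pt "-60 18 30 0.611 90"

```text
time: 11.15
eef_pos: [0.4404, -0.2001, 0.1897]
tcp_rot: [-180.0, 0.0, 19.8]
wrist_force: [-0.1, -0.2, -0.4]
width: 0.0897
```

Request:
drive_tool --pt "-5 5 10 0.12 90" --pt "-11 10 20 0.24 90" --pt "-16 15 30 0.35 90" --pt "-16 15 30 0.35 90" --pt "-16 15 30 0.35 90"

```text
time: 11.57
eef_pos: [0.4304, -0.2193, 0.1598]
tcp_rot: [-179.9, 0.1, 0.2]
wrist_force: [1.3, 1.0, 0.3]
width: 0.09
```

```bash
cat >> h.py <<'E'
def unwrap(c,T,az=np.arange(-200,20,1.5),zs=np.linspace(-.002,.052,60),r=.0165):
    """T 4x4 pose of tube; returns strip image, top row = top of tube"""
    A,Z=np.meshgrid(np.radians(az),zs[::-1]); L=np.stack([r*np.cos(A),r*np.sin(A),Z],-1).reshape(-1,3)
    p=proj(c,L@T[:3,:3].T+T[:3,3]).astype(np.float32).reshape(A.shape+(2,))
    return cv2.remap(c["color"],p[...,0],p[...,1],cv2.INTER_LINEAR)
E
python3 - <<'E'
from h import *
s=readout.observe();P=s["eef_pos"];print(s["time"],P,s["tcp_rot"])
W=optics.camera("wrist");cv2.imwrite("pics/w6full.png",W["color"])
obs={}
for n in("core","core_code","stand_used"):
  for d in nets.regions_of(n,"wrist"):
    if d["p"]>.3: print(n,round(d["p"],2),np.round(d["bbox"])); obs.setdefault(n,d["bbox"])
for n,r,z0,z1 in(("core",.0165,.012,.062),("stand_used",.046,0,.012)):
  if n in obs: print(n,fit([(W,obs[n])],r,z0,z1,(.49,-.05)))
T=np.eye(4);T[:3,3]=[*fit([(W,obs["core"])],.0165,.012,.062,(.49,-.05))[0],.012]
u=unwrap(W,T); x0,y0,x1,y1=map(int,obs["core"])
c=cv2.resize(W["color"][max(y0-40,0):y1+40,max(x0-40,0):x1+40],None,fx=3,fy=3,interpolation=2)
uu=cv2.resize(u,(u.shape[1]*3,u.shape[0]*3))
for a in range(-180,20,30): cv2.line(uu,(int((a+200)*2),0),(int((a+200)*2),8),(0,0,255),1)
o=np.zeros((600,800,3),np.uint8);c=c[:410,:800];o[:c.shape[0],:c.shape[1]]=c;o[415:415+uu.shape[0],:uu.shape[1]]=uu[:185]
cv2.imwrite("pics/w6.png",o)
E
```

```text
11.5667 [ 0.43037036 -0.21926377  0.15979361] [-1.79923729e+02  7.56032907e-02  1.86261493e-01]
core 0.58 [ 59.  98. 142. 145.]
stand_used 0.62 [ 62.  64. 175. 170.]
core (array([ 0.49187006, -0.05478011]), array([ 0.9, -0.4, -1.3,  0.4]))
stand_used (array([ 0.49211314, -0.05067356]), array([-0.7, -1.3,  0.7,  3.1]))
```

View pics/w6.png

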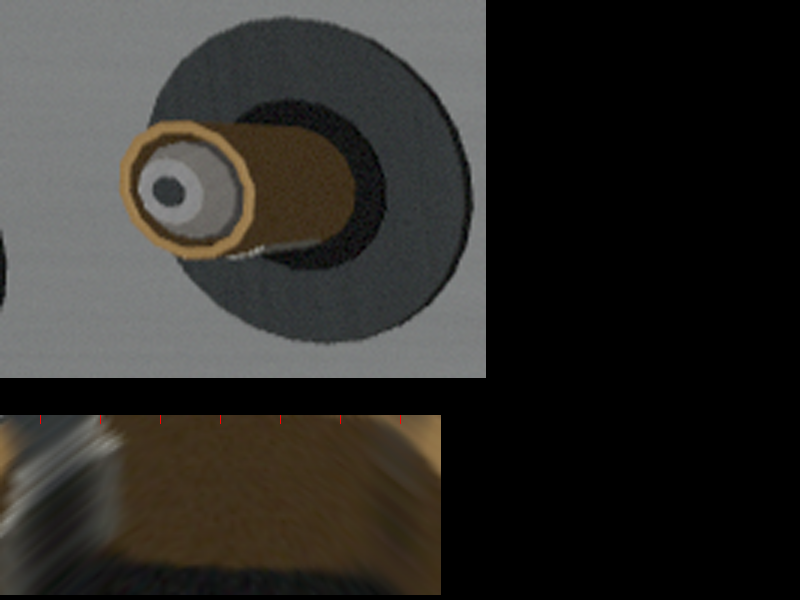

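The -y side of the core is plain brown. A white edge shows only at the bottom of the tube picture, the -x side, at about -145°. So the code does not face the stated -y side, and I'll unwrap the +y side from the earlier picture.

```bash
python3 - <<'E'
from h import *
s=readout.observe();W=optics.camera("wrist");S=optics.camera("scene")
def pose(P,rot):
    M=np.eye(4);M[:3,:3]=Ro.from_euler('xyz',rot,degrees=True).as_matrix();M[:3,3]=P;return M
X=W["world_to_cam"]@pose(s["eef_pos"],s["tcp_rot"])
C={"mtx":W["mtx"],"world_to_cam":X@np.linalg.inv(pose([.43954,.04078,.25088],[179.925,.012,89.927])),"color":cv2.imread("pics/w1.png")}
cs=-S["world_to_cam"][:3,:3].T@S["world_to_cam"][:3,3];print('scene cam',cs,'az from core',np.degrees(np.arctan2(cs[1]+.053,cs[0]-.492)))
T=np.eye(4);T[:3,3]=[.492,-.053,.012]
print('w1 core pred',bb(C,cyl(.492,-.053,.0165,.012,.062)).round())
az=np.arange(-20,220,1.5)
o=np.zeros((600,800,3),np.uint8)
for k,c in enumerate((C,S)):
    u=cv2.resize(unwrap(c,T,az),(480,180))
    for a in range(0,220,30): cv2.line(u,((a+20)*2,0),((a+20)*2,8),(0,0,255),1)
    o[k*190:k*190+180,:480]=u
o[400:,:]=cv2.resize(np.hstack([C["color"][225:295,300:440],S["color"][205:275,300:440]]),(800,200),interpolation=2)
cv2.imwrite("pics/w7.png",o)
E
```

```text
scene cam [0.14192643 0.84108056 0.87288971] az from core 111.38262286228469
w1 core pred [344. 238. 378. 283.]
```

View pics/w7.png

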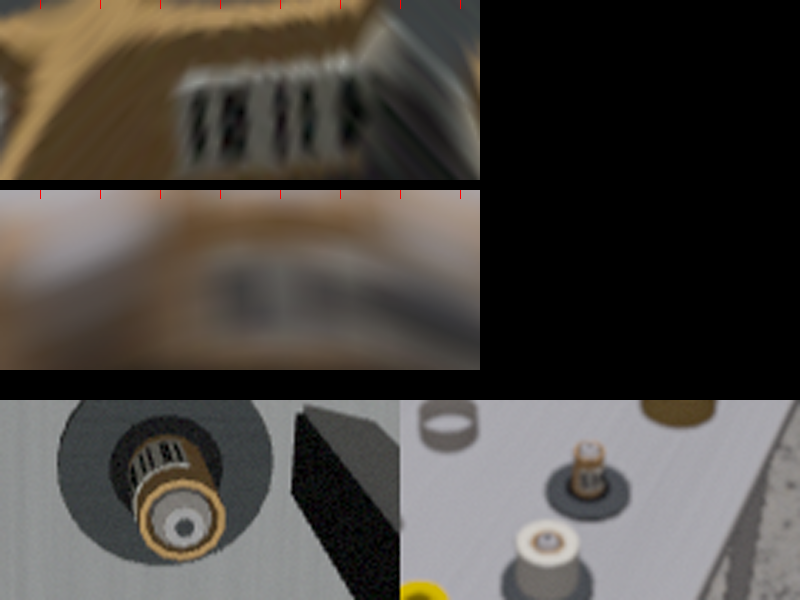

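The bars run from about 69° to about 215° azimuth, so the code faces about 140° (+y/−x), which contradicts the stated range. I trust the pictures. Next I view the reader, with the tool turned to 148° (also near the grasp yaw).

```bash
python3 -c "
from h import *
plan([(.46,-.21,.24,35),(.49,-.20,.31,70),(.52,-.20,.36,105),(.54,-.20,.38,140),(.54,-.20,.38,148)])"
```

```text
[ 29.  -10.  -78.9] -0.61 len 85
[ 30.3   9.  -70. ] -0.611 len 77
[ 10.3  28.2 -50. ] -0.611 len 58
[ -5.2  19.3 -20. ] -0.611 len 28
[0. 0. 0.] -0.14 len 0
```

Request:
drive_tool --pt "6 -2 -16 -0.12 90" --pt "12 -4 -32 -0.24 90" --pt "18 -6 -48 -0.36 90" --pt "24 -8 -64 -0.49 90" --pt "29 -10 -79 -0.61 90"

```text
time: 12.28
eef_pos: [0.4601, -0.21, 0.2408]
tcp_rot: [179.9, -0.0, 35.3]
wrist_force: [-0.9, -1.5, 0.3]
width: 0.0899
```

Request:
drive_tool --pt "6 2 -14 -0.12 90" --pt "12 4 -28 -0.24 90" --pt "18 6 -42 -0.36 90" --pt "24 8 -56 -0.49 90" --pt "30 9 -70 -0.61 90"

```text
time: 12.7
eef_pos: [0.4897, -0.2002, 0.3105]
tcp_rot: [180.0, 0.0, 70.3]
wrist_force: [-0.6, 0.3, -0.3]
width: 0.0899
```

Request:
drive_tool --pt "2 6 -10 -0.12 90" --pt "4 12 -20 -0.24 90" --pt "6 18 -30 -0.36 90" --pt "8 24 -40 -0.49 90" --pt "10 28 -50 -0.61 90"

```text
time: 13.12
eef_pos: [0.5195, -0.2005, 0.3602]
tcp_rot: [180.0, 0.0, 105.2]
wrist_force: [-0.7, 0.5, 0.6]
width: 0.0899
```

Request:
drive_tool --pt "-1 4 -4 -0.12 90" --pt "-2 8 -8 -0.24 90" --pt "-3 12 -12 -0.36 90" --pt "-4 16 -16 -0.49 90" --pt "-5 19 -20 -0.61 90"

```text
time: 13.53
eef_pos: [0.5391, -0.2003, 0.38]
tcp_rot: [180.0, 0.0, 140.2]
wrist_force: [0.4, -0.3, -0.2]
width: 0.09
```

```bash
cat >> h.py <<'E'
def hbox(x,y,yaw):
    R=Ro.from_euler('zy',[yaw,-24],degrees=True).as_matrix() if False else Ro.from_euler('ZY',[yaw,-24],degrees=True).as_matrix()
    c=np.array([[a,b,d] for a in(0,.05) for b in(-.035,.035) for d in(-.025,.025)]); return c@R.T+[x,y,.27],R
E
python3 - <<'E'
from h import *
from scipy.optimize import minimize
s=readout.observe();P=s["eef_pos"];print(s["time"],P,s["tcp_rot"])
cams={n:optics.camera(n) for n in("wrist","top","scene")}
cv2.imwrite("pics/w8.png",cams["wrist"]["color"])
obs=[]
for n,c in cams.items():
  for d in nets.regions_of("reader_head",n)[:2]:
    print(n,round(d["p"],2),np.round(d["bbox"]))
    if d["p"]>.5 and n not in [o[2] for o in obs]: obs.append((c,d["region"],n))
print(hbox(0,0,0)[1][:,0])
def iou(v,o):
    c,m,n=o; h=cv2.convexHull((proj(c,hbox(*v)[0])*16).astype(np.int32)); z=np.zeros((400,640),np.uint8); cv2.fillConvexPoly(z,h,1,shift=4)
    z=z>0; return (z&m).sum()/max((z|m).sum(),1)
def run(O):
    best=min((minimize(lambda v:-sum(iou(v,o) for o in O),[.63,-.26,y0],method='Nelder-Mead',options={'initial_simplex':[[.63,-.26,y0],[.66,-.26,y0],[.63,-.29,y0],[.63,-.26,y0+10]]}) for y0 in(-40,-25,-10)),key=lambda r:r.fun)
    print([o[2] for o in O],best.x.round(4),[round(iou(best.x,o),2) for o in O])
run(obs)
for o in obs: run([o])
E
```

```text
13.5333 [ 0.53905799 -0.20031618  0.37996422] [1.79990315e+02 2.60051495e-02 1.40207174e+02]
wrist 0.82 [298. 342. 382. 388.]
top 0.59 [412. 147. 432. 156.]
top 0.2 [294. 223. 314. 240.]
scene 0.95 [334. 100. 356. 123.]
[0.91354546 0.         0.40673664]
['wrist', 'top', 'scene'] [  0.6604  -0.2751 -48.8281] [np.float64(0.65), np.float64(0.18), np.float64(0.82)]
['wrist'] [  0.6595  -0.2748 -46.2049] [np.float64(0.66)]
['top'] [  0.6914  -0.2909 -44.5337] [np.float64(0.31)]
['scene'] [  0.6512  -0.2833 -19.0976] [np.float64(0.81)]
```

View pics/w8.png

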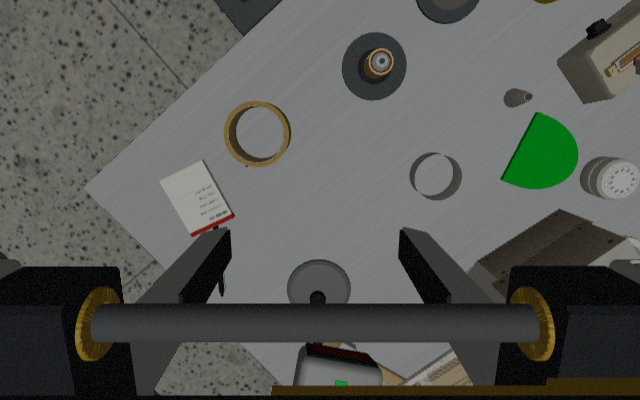

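The head is at the bottom (298–382, 342–388), partly behind the crossbar. I move 90 mm toward it for a clean view.

Request:
drive_tool --pt "-20 0 0 0 90" --pt "-45 0 0 0 90" --pt "-70 0 0 0 90" --pt "-95 0 0 0 90" --pt "-100 0 0 0 90"

```text
time: 14.25
eef_pos: [0.6161, -0.267, 0.3777]
tcp_rot: [-180.0, -0.1, 139.6]
wrist_force: [0.4, -0.6, 0.1]
width: 0.0898
```

```bash
cat > head.py <<'E'
from h import *
from scipy.optimize import minimize
s=readout.observe();P=s["eef_pos"];print(s["time"],P,s["tcp_rot"])
cams={n:optics.camera(n) for n in("wrist","scene")}
obs=[]
for n,c in cams.items():
  for d in nets.regions_of("reader_head",n)[:1]:
    print(n,round(d["p"],2),np.round(d["bbox"])); obs.append((c,d["region"],n))
def iou(v,o):
    c,m,n=o; h=cv2.convexHull((proj(c,hbox(*v)[0])*16).astype(np.int32)); z=np.zeros((400,640),np.uint8); cv2.fillConvexPoly(z,h,1,shift=4)
    z=z>0; return (z&m).sum()/max((z|m).sum(),1)
def run(O):
    b=min((minimize(lambda v:-sum(iou(v,o) for o in O),[.655,-.28,y0],method='Nelder-Mead',options={'initial_simplex':[[.655,-.28,y0],[.67,-.28,y0],[.655,-.295,y0],[.655,-.28,y0+8]]}) for y0 in(-45,-30,-18,-8)),key=lambda r:r.fun)
    print([o[2] for o in O],b.x.round(4),[round(iou(b.x,o),2) for o in O]); return b.x
v=run(obs); run(obs[1:]); v=run(obs[:1])
W=cams["wrist"]; im=W["color"].copy()
x0,y0=230,170
big=cv2.resize(im[y0:y0+200,x0:x0+190],None,fx=3,fy=3,interpolation=2)
cor=((proj(W,hbox(*v)[0])-[x0,y0])*3).astype(int); raw=big.copy()
for i in range(8):
    for j in range(i):
        if bin(i^j).count("1")==1: cv2.line(big,tuple(map(int,cor[i])),tuple(map(int,cor[j])),(255,0,255),1)
cv2.imwrite("pics/w9.png",cv2.resize(np.hstack([raw,big]),(800,421)))
for d in nets.regions_of("reader","wrist")[:1]: print('reader',d["bbox"])
E
python3 head.py
```

```text
14.25 [ 0.61611102 -0.26695508  0.377748  ] [-1.79977932e+02 -8.41576027e-02  1.39646215e+02]
wrist 0.89 [294. 237. 394. 303.]
scene 0.75 [331. 101. 359. 122.]
['wrist', 'scene'] [  0.6598  -0.269  -59.0171] [np.float64(0.75), np.float64(0.82)]
['scene'] [  0.6658  -0.2769 -62.99  ] [np.float64(0.84)]
['wrist'] [  0.656   -0.273  -48.2775] [np.float64(0.79)]
reader [287.7, 199.7, 395.4, 304.5]
```

View pics/w9.png

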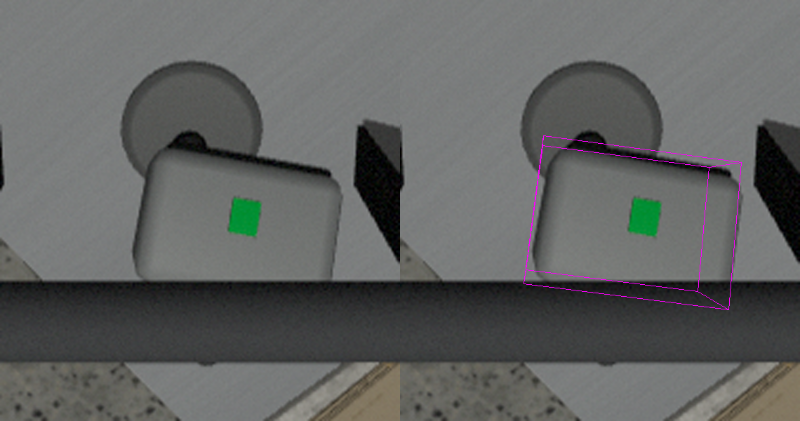

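```bash
sed -e 's/z=z>0; return/z=z>0; z=z\&VIS if n=="wrist" else z; m=m\&VIS if n=="wrist" else m; return/' -e 's/^def iou/VIS=np.zeros((400,640),bool);VIS[:301]=1\ndef iou/' -e 's/w9/w9b/' head.py > head2.py; cat >> head2.py <<'E'
bbx=[230+121/2.105,170+61/2.105,230+262/2.105]
f=least_squares(lambda q:(bb(W,cyl(*q,.053,0,.012))[:3]-bbx),[.70,-.33]);print('base',f.x,f.fun.round(1))
# overlay IoU vs yaw
for y in(-20,-30,-40,-45,-50,-55):
    b=minimize(lambda q:-iou([*q,y],obs[0]),[.655,-.275],method='Nelder-Mead',options={'initial_simplex':[[.655,-.275],[.67,-.275],[.655,-.29]]});print(y,b.x.round(4),round(-b.fun,3),'scene',round(iou([*b.x,y],obs[1]),2))
E
python3 head2.py
```

```text
14.5 [ 0.61444853 -0.26442477  0.37980475] [ 1.79997362e+02 -2.95191333e-03  1.39787634e+02]
wrist 0.8 [292. 240. 389. 303.]
scene 0.72 [385. 190. 410. 214.]
['wrist', 'scene'] [  0.659   -0.2731 -48.833 ] [np.float64(0.95), np.float64(0.0)]
['scene'] [  0.655  -0.28  -45.   ] [np.float64(0.0)]
['wrist'] [  0.659   -0.2731 -48.833 ] [np.float64(0.95)]
reader [288.9, 199.0, 393.4, 347.5]
base [ 0.71041773 -0.33270791] [-0.2  0.   0.2]
-20 [ 0.6533 -0.2801] 0.8 scene 0.0
-30 [ 0.6554 -0.2773] 0.846 scene 0.0
-40 [ 0.6565 -0.2754] 0.907 scene 0.0
-45 [ 0.6578 -0.2745] 0.934 scene 0.0
-50 [ 0.6597 -0.2724] 0.946 scene 0.0
-55 [ 0.6619 -0.2714] 0.911 scene 0.0
```

View pics/w9b.png

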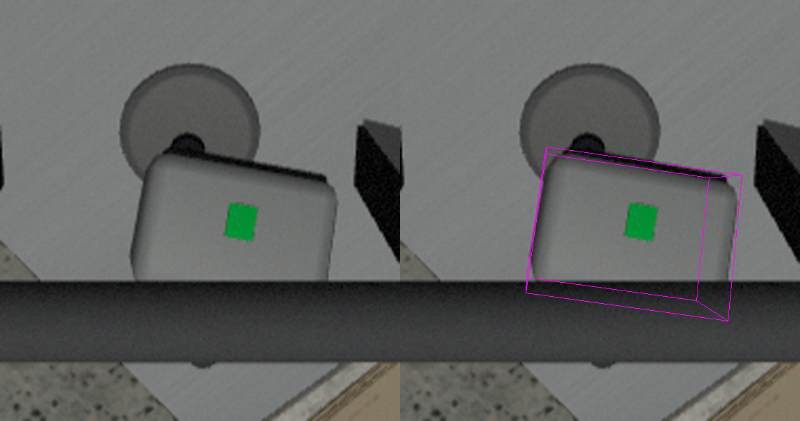

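I take the head's window to be at (0.659, −0.273) with yaw ≈ −49° (outline fit 0.95, and base→head direction agrees). This also lies outside the stated yaw range, so I go by the pictures. Next I go to the core to measure its code yaw from its own side.

```bash
python3 -c "
from h import *
plan([(.53,-.14,.26,140),(.445,-.015,.14,140)])"
```

```text
[145.2  40.6 120. ] -0.003 len 193
[145.5  41.1 120. ] -0.0 len 193
```

Request:
drive_tool --pt "25 6 15 0 90" --pt "55 15 42 0 90" --pt "85 24 68 0 90" --pt "115 32 94 0 90" --pt "145 41 120 0 90"

```text
time: 15.17
eef_pos: [0.5296, -0.139, 0.2585]
tcp_rot: [180.0, 0.0, 139.8]
wrist_force: [-0.6, -0.2, -0.2]
width: 0.0897
```

Request:
drive_tool --pt "30 8 25 0 90" --pt "60 16 50 0 90" --pt "90 24 75 0 90" --pt "120 33 100 0 90" --pt "146 41 120 0 90"

```text
time: 15.58
eef_pos: [0.4437, -0.013, 0.1378]
tcp_rot: [-180.0, -0.1, 139.8]
wrist_force: [-0.5, 0.5, -0.0]
width: 0.0899
```

```bash
cat > yaw.py <<'E'
from h import *
s=readout.observe();P=s["eef_pos"];print(s["time"],P,s["tcp_rot"])
W=optics.camera("wrist");cv2.imwrite("pics/w10.png",W["color"])
obs={}
for n in("core","core_code","stand_used"):
  for d in nets.regions_of(n,"wrist"):
    if d["p"]>.3: print(n,round(d["p"],2),np.round(d["bbox"])); obs.setdefault(n,d)
c=[.492,-.0525]
for n,r,z0,z1 in(("core",.0165,.012,.062),("stand_used",.046,0,.012)):
  if n in obs: print(n,fit([(W,obs[n]["bbox"])],r,z0,z1,(.49,-.05)))
if "core" in obs: c=fit([(W,obs["core"]["bbox"])],.0165,.012,.062,(.49,-.05))[0]
T=np.eye(4);T[:3,3]=[*c,.012]
az=np.arange(40,240,2.); u=unwrap(W,T,az,np.linspace(.010,.034,25)).astype(int)
sat=(u[...,2]-u[...,0])  # brown has red-blue; label ~0
print('az:red-blue, grey std'); m=sat.mean(0); sd=u[...,1].std(0); g=u[...,1].mean(0)
print([(int(a),int(b),int(k)) for a,b,k in zip(az,m,g)][::2])
np.save("u.npy",u)
E
python3 yaw.py
```

```text
15.5833 [ 0.44369908 -0.01303201  0.13777886] [-1.79986114e+02 -6.11376586e-02  1.39787087e+02]
core 0.63 [296. 249. 341. 304.]
core_code 0.76 [296. 246. 337. 275.]
stand_used 0.85 [263. 214. 369. 301.]
stand_used 0.55 [295. 249. 338. 306.]
core (array([ 0.48807821, -0.04703504]), array([-0.1, -8. ,  0.1,  2.1]))
stand_used (array([ 0.49242614, -0.05267788]), array([ 0.5, -2.6, -0.5, 12.1]))
az:red-blue, grey std
[(40, 0, 21), (44, 0, 20), (48, 0, 20), (52, 0, 21), (56, 0, 21), (60, 0, 21), (64, 0, 21), (68, 0, 21), (72, 0, 22), (76, -1, 22), (80, -1, 22), (84, 0, 25), (88, 2, 31), (92, 2, 29), (96, 6, 35), (100, 6, 40), (104, 7, 31), (108, 7, 29), (112, 8, 38), (116, 10, 48), (120, 10, 49), (124, 9, 49), (128, 8, 30), (132, 9, 49), (136, 9, 44), (140, 9, 27), (144, 10, 46), (148, 11, 52), (152, 10, 53), (156, 10, 43), (160, 6, 27), (164, 7, 34), (168, 8, 40), (172, 11, 54), (176, 8, 43), (180, 6, 33), (184, 7, 49), (188, 8, 49), (192, 8, 35), (196, 7, 27), (200, 5, 27), (204, 4, 38), (208, 5, 50), (212, 5, 56), (216, 5, 58), (220, 4, 58), (224, 4, 60), (228, 5, 66), (232, 5, 78), (236, 6, 85)]
```

```bash
python3 - <<'E'
from h import *
W=optics.camera("wrist")
d=[d for d in nets.regions_of("core_code","wrist")][:1]
for x in d: print(x["p"],x["bbox"])
m=d[0]["region"] if d else None
for c in([.4924,-.0527],[.4915,-.052]):
    T=np.eye(4);T[:3,3]=[*c,.012]; print('pred core',bb(W,cyl(*c,.0165,.012,.062)).round())
    az=np.arange(40,246,4.)
    u=unwrap(W,T,az,np.linspace(.022,.034,15)).astype(int); r=(u[...,2]-u[...,0])/np.maximum(u[...,2],1)
    print([(int(a),round(float(x),2)) for a,x in zip(az,r.mean(0))])
    if m is not None:
        W2=dict(W,color=(m*255).astype(np.uint8)); k=unwrap(W2,T,az,np.linspace(.022,.034,15)).mean(0); print('mask az',az[k>128].min(),az[k>128].max())
# predicted code bbox for several yaw
for y in(125,132,139,146,153):
    a=np.radians(np.linspace(y-67,y+67,40)); L=np.vstack([np.c_[c[0]+.0165*np.cos(a),c[1]+.0165*np.sin(a),0*a+z] for z in(.020,.048)])
    print(y,bb(W,L).round(1))
im=W["color"][225:305,270:370]; cv2.imwrite("pics/w10z.png",cv2.resize(im,None,fx=7,fy=7,interpolation=2))
E
```

```text
0.64 [298.2, 245.8, 337.0, 267.5]
pred core [293. 245. 338. 310.]
[(40, 0.52), (44, 0.53), (48, 0.54), (52, 0.52), (56, 0.45), (60, 0.37), (64, 0.3), (68, 0.22), (72, 0.13), (76, 0.09), (80, 0.09), (84, 0.1), (88, 0.11), (92, 0.1), (96, 0.12), (100, 0.05), (104, 0.1), (108, 0.08), (112, 0.1), (116, 0.09), (120, -0.24), (124, 0.09), (128, 0.09), (132, 0.09), (136, 0.2), (140, 0.1), (144, 0.1), (148, 0.09), (152, 0.09), (156, 0.08), (160, 0.14), (164, 0.09), (168, 0.08), (172, 0.12), (176, 0.11), (180, 0.09), (184, 0.07), (188, 0.06), (192, 0.04), (196, 0.07), (200, 0.08), (204, 0.07), (208, 0.06), (212, 0.06), (216, 0.08), (220, 0.06), (224, 0.01), (228, 0.01), (232, 0.08), (236, 0.19), (240, 0.36), (244, 0.5)]
mask az 80.0 200.0
pred core [293. 243. 338. 309.]
[(40, 0.53), (44, 0.54), (48, 0.52), (52, 0.45), (56, 0.36), (60, 0.3), (64, 0.22), (68, 0.14), (72, 0.09), (76, 0.08), (80, 0.07), (84, 0.09), (88, 0.09), (92, 0.15), (96, 0.15), (100, -0.04), (104, 0.09), (108, 0.08), (112, 0.1), (116, 0.09), (120, -0.2), (124, 0.1), (128, 0.1), (132, 0.09), (136, 0.22), (140, 0.1), (144, 0.11), (148, 0.09), (152, 0.12), (156, 0.12), (160, 0.08), (164, 0.1), (168, 0.1), (172, 0.16), (176, 0.12), (180, 0.1), (184, 0.06), (188, 0.0), (192, 0.03), (196, 0.08), (200, 0.09), (204, 0.08), (208, 0.06), (212, 0.03), (216, 0.02), (220, 0.02), (224, -0.0), (228, -0.02), (232, -0.01), (236, 0.1), (240, 0.27), (244, 0.45)]
mask az 76.0 200.0
125 [298.8 246.8 336.7 277.2]
132 [297.3 246.8 336.3 274.9]
139 [296.2 246.8 335.5 272.6]
146 [295.3 246.8 334.4 274.3]
153 [294.7 246.8 333.  276.6]
```

View pics/w10z.png

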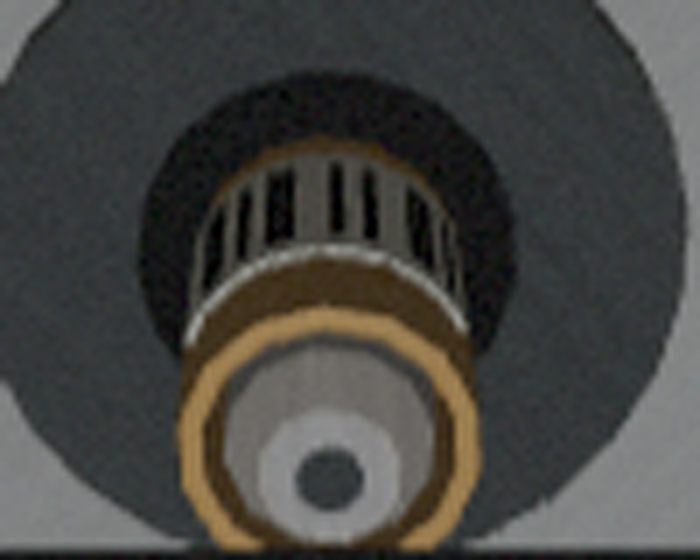

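This view shows the core and code clearly. The label's upper arc runs (190,345)–(467,330), centred on the tube with the left end slightly lower, so the code yaw is ≈143°. I turn 3°, centre and descend.

Request:
drive_tool --pt "-15 1 0 -0.03 60" --pt "-32 1 0 -0.055 60" --pt "-50 2 0 -0.055 60" --pt "-63 2 0 -0.055 60" --pt "-63 2 0 -0.055 60" --squeeze 5

```text
time: 16.3
eef_pos: [0.4982, -0.0566, 0.1413]
tcp_rot: [179.9, 0.2, 142.8]
wrist_force: [0.5, 0.5, 0.0]
width: 0.0615
```

Request:
drive_tool --pt "0 0 20 0 60" --pt "0 0 45 0 60" --pt "0 0 65 0 60" --pt "0 0 79 0 60" --pt "0 0 79 0 60"

```text
time: 16.72
eef_pos: [0.4933, -0.0535, 0.0582]
tcp_rot: [-179.9, -0.3, 142.9]
wrist_force: [-0.2, 0.4, 0.1]
width: 0.0601
```

```bash
python3 - <<'E'
from h import *
s=readout.observe();print(s["time"],s["eef_pos"],s["tcp_rot"],s["wrist_force"],s["width"],shift((.493,-.052,.058)))
E
```

```text
16.7167 [ 0.49327083 -0.05352149  0.05818917] [-179.91466645   -0.27199561  142.8929944 ] [-0.24846808  0.38975874  0.09318796] 0.06011784048517887 [1.1 1.1 0.2]
```

Request:
drive_tool --pt "0 0 0 0 45" --pt "0 0 0 0 30" --pt "0 0 0 0 25" --pt "0 0 0 0 25" --pt "0 0 0 0 25" --squeeze 5

```text
time: 17.13
eef_pos: [0.4959, -0.0541, 0.0615]
tcp_rot: [180.0, 0.1, 142.9]
wrist_force: [1.5, -1.0, 3.2]
width: 0.0316
```

Request:
drive_tool --pt "0 0 0 0 25" --pt "0 0 -5 0 25" --pt "0 0 -15 0 25" --pt "0 0 -25 0 25" --pt "0 0 -25 0 25"

```text
time: 17.55
eef_pos: [0.4969, -0.0543, 0.0882]
tcp_rot: [179.9, 0.2, 142.9]
wrist_force: [0.1, -1.0, 0.6]
width: 0.0316
```

Request:
drive_tool --pt "0 0 -6 0 25" --pt "0 0 -12 0 25" --pt "0 0 -15 0 25" --pt "0 0 -15 0 25" --pt "0 0 -15 0 25"

```text
time: 17.97
eef_pos: [0.4952, -0.0538, 0.1006]
tcp_rot: [180.0, 0.0, 142.9]
wrist_force: [-0.2, 0.8, 0.1]
width: 0.0315
```

```bash
cat > tilt.py <<'E'
from h import *
import sys
from scipy.optimize import minimize
# core pose in the hand: tilt about tool y (code side up = +), height h of grip above lower end
def corepose(s,tilt,h,dx=0.,dyaw=0.):
    yaw=s["tcp_rot"][2]+dyaw
    R=Ro.from_euler('ZY',[yaw,-tilt],degrees=True).as_matrix(); x=np.array([np.cos(np.radians(yaw)),np.sin(np.radians(yaw)),0])
    T=np.eye(4);T[:3,:3]=R;T[:3,3]=s["eef_pos"]+[0,0,-.006]+dx*x-h*R[:,2];return T   # pivot ~6 mm below the TCP
def look(s,W):
    for n in("core","core_code"):
        for d in nets.regions_of(n,"wrist")[:2]: print(n,round(d["p"],2),d["bbox"])
    for t in(0,8,16,24,32):
        T=corepose(s,t,.0395); f=lambda L:bb(W,L@T[:3,:3].T+T[:3,3]).round()
        a=np.radians(np.linspace(-67,67,40)); L=np.vstack([np.c_[.0165*np.cos(a),.0165*np.sin(a),0*a+z] for z in(.008,.036)])
        print(t,'core',f(cyl(0,0,.0165,0,.05)),'code',f(L))
if __name__=="__main__":
    s=readout.observe();print(s["time"],s["eef_pos"],s["tcp_rot"],s["wrist_force"],s["width"])
    W=optics.camera("wrist");look(s,W);cv2.imwrite(sys.argv[1],W["color"])
E
python3 tilt.py pics/t0.png
```

```text
17.9667 [ 0.49520351 -0.05384545  0.10056119] [1.79996438e+02 1.05472405e-02 1.42940476e+02] [-0.20667469  0.75446564  0.08554321] 0.03154241222954096
core 0.83 [280.8, 190.3, 347.7, 279.9]
core_code 0.69 [287.3, 193.4, 344.1, 218.1]
0 core [280. 200. 349. 290.] code [285. 203. 345. 236.]
8 core [280. 192. 349. 290.] code [285. 197. 345. 235.]
16 core [280. 185. 349. 289.] code [285. 191. 345. 236.]
24 core [280. 179. 349. 288.] code [284. 187. 345. 236.]
32 core [280. 173. 349. 286.] code [284. 183. 345. 237.]
```

The core is in the fingers, 40 mm up, with its lower end still round the spindle tip. I pivot it by moving the hand toward −tool x, so the spindle holds the lower end back.

Request:
drive_tool --pt "-2 0 0 0 25" --pt "-4 0 0 0 25" --pt "-6 0 0 0 25" --pt "-8 0 0 0 25" --pt "-10 0 0 0 25"

```text
time: 18.53
eef_pos: [0.503, -0.0598, 0.1001]
tcp_rot: [-180.0, -0.1, 142.9]
wrist_force: [-0.8, 1.2, -0.5]
width: 0.032
```

Request:
drive_tool --pt "-2 0 0 0 25" --pt "-4 0 0 0 25" --pt "-6 0 0 0 25" --pt "-7 0 0 0 25" --pt "-7 0 0 0 25"

```text
time: 18.95
eef_pos: [0.5091, -0.0643, 0.1006]
tcp_rot: [180.0, 0.0, 142.9]
wrist_force: [-1.0, -0.6, -0.6]
width: 0.0314
```

```bash
python3 tilt.py pics/t1.png
```

```text
18.95 [ 0.50911192 -0.06430331  0.10063694] [1.79993610e+02 3.31914639e-02 1.42936296e+02] [-1.03437874 -0.5940903  -0.56593127] 0.03136251299250914
core 0.62 [283.0, 169.5, 349.6, 276.0]
0 core [280. 200. 350. 290.] code [285. 203. 345. 236.]
8 core [280. 192. 349. 290.] code [285. 197. 345. 235.]
16 core [280. 185. 349. 289.] code [285. 191. 345. 236.]
24 core [280. 179. 349. 288.] code [284. 187. 345. 236.]
32 core [280. 173. 349. 286.] code [284. 183. 345. 237.]
```

The core's outline top moved 190→169.5, which matches the shift predicted for a 24° tilt. I firm the grip and lift clear.

Request:
drive_tool --pt "0 0 0 0 20" --pt "0 0 -4 0 20" --pt "0 0 -12 0 20" --pt "0 0 -22 0 20" --pt "0 0 -32 0 20" --squeeze 12

```text
time: 19.52
eef_pos: [0.5091, -0.0642, 0.1338]
tcp_rot: [180.0, 0.1, 142.9]
wrist_force: [0.3, 1.0, -0.8]
width: 0.0316
```

Request:
drive_tool --pt "0 0 -12 0 20" --pt "0 0 -28 0 20" --pt "0 0 -48 0 20" --pt "0 0 -68 0 20" --pt "0 0 -80 0 20"

```text
time: 19.93
eef_pos: [0.5098, -0.0644, 0.2161]
tcp_rot: [179.9, 0.2, 142.9]
wrist_force: [0.2, 0.1, 0.1]
width: 0.0318
```

```bash
cat > pose.py <<'E'
from tilt import *
s=readout.observe();print(s["time"],s["eef_pos"],s["tcp_rot"],s["wrist_force"],s["width"])
W=optics.camera("wrist");cv2.imwrite("pics/t2.png",W["color"])
obs={}
for n in("core","core_code"):
    for d in nets.regions_of(n,"wrist")[:1]: obs[n]=d; print(n,round(d["p"],2),d["bbox"])
m=obs["core"]["region"]
VIS=np.zeros((400,640),bool);VIS[:298]=1
def iou(v):
    T=corepose(s,v[0],v[1],v[2]); L=cyl(0,0,.0165,0,.05)@T[:3,:3].T+T[:3,3]
    h=cv2.convexHull((proj(W,L)*16).astype(np.int32)); z=np.zeros((400,640),np.uint8); cv2.fillConvexPoly(z,h,1,shift=4); z=(z>0)&VIS; k=m&VIS
    return (z&k).sum()/(z|k).sum()
for h in(.034,.037,.0395,.042):
    b=min((minimize(lambda v:-iou([v[0],h,v[1]]),[t,.003],method='Nelder-Mead',options={'initial_simplex':[[t,.003],[t+6,.003],[t,.006]]}) for t in(12,22,32)),key=lambda r:r.fun)
    T=corepose(s,b.x[0],h,b.x[1]); c=T[:3,3]+T[:3,:3]@[.0165,0,.022]-s["eef_pos"]
    # label check: ratio strip azimuth & height edges
    az=np.arange(-90,91,6.);u=unwrap(W,T,az,np.linspace(0,.05,51)).astype(int); r=(u[...,2]-u[...,0])/np.maximum(u[...,2],1)
    k=r[14:38].mean(0)<.28; zc=r[:,8:23].mean(1)<.3
    print(h,b.x.round(3),round(-b.fun,3),'label az',az[k].min() if k.any() else None,az[k].max() if k.any() else None,'z',[50-i for i in np.nonzero(zc)[0][[0,-1]]] if zc.any() else None)
    mx=Ro.from_euler('z',-s["tcp_rot"][2],degrees=True).apply(c); print('   code centre rel TCP in (fwd,left,up) mm',(mx*1e3).round(1))
E
python3 pose.py
```

```text
19.9333 [ 0.5098288  -0.0644407   0.21609952] [179.92519611   0.24789045 142.94483485] [0.1792944  0.09686124 0.14419409] 0.03176122759794292
core 0.68 [279.9, 170.1, 348.0, 276.0]
core_code 0.64 [282.8, 177.2, 345.9, 217.9]
0.034 [8.854 0.014] 0.943 label az -90.0 90.0 z [np.int64(48), np.int64(8)]
   code centre rel TCP in (fwd,left,up) mm [ 32.   -0.  -15.3]
0.037 [10.837  0.012] 0.956 label az -90.0 90.0 z [np.int64(45), np.int64(8)]
   code centre rel TCP in (fwd,left,up) mm [ 31.   -0.  -17.6]
0.0395 [1.2389e+01 1.0000e-02] 0.965 label az -90.0 90.0 z [np.int64(43), np.int64(8)]
   code centre rel TCP in (fwd,left,up) mm [ 30.1   0.  -19.6]
0.042 [1.3857e+01 8.0000e-03] 0.973 label az -90.0 90.0 z [np.int64(41), np.int64(7)]
   code centre rel TCP in (fwd,left,up) mm [ 29.3   0.  -21.5]
```

```bash
cat > fit3.py <<'E'
from tilt import *
def ratio(im):
    im=cv2.GaussianBlur(im,(3,3),0).astype(float); return (im[...,2]-im[...,0])/np.maximum(im[...,2],1)
def score(v,s,W,R,fixed=None):
    t,h,dx,dyaw=v; T=corepose(s,t,h,dx,dyaw)
    az=np.radians(np.arange(-84,85,6)); zs=np.arange(.001,.0495,.0015)
    A,Z=np.meshgrid(az,zs); P=np.stack([.0165*np.cos(A),.0165*np.sin(A),Z],-1).reshape(-1,3)
    N=np.c_[np.cos(A).ravel(),np.sin(A).ravel(),0*A.ravel()]@T[:3,:3].T; X=P@T[:3,:3].T+T[:3,3]
    C=-W["world_to_cam"][:3,:3].T@W["world_to_cam"][:3,3]; D=C-X; cosv=(N*D).sum(1)/np.linalg.norm(D,axis=1)
    p=proj(W,X).astype(np.float32); val=cv2.remap(R.astype(np.float32),p[None,:,0],p[None,:,1],1)[0]
    lab=(np.abs(A.ravel())<np.radians(67))&(Z.ravel()>.008)&(Z.ravel()<.036)
    ok=(cosv>.12)&(p[:,1]<298); w=cosv[ok]
    pred=np.where(lab[ok],.1,.52); return float((w*np.minimum(np.abs(val[ok]-pred),.4)).sum()/w.sum())
def iou(v,s,W,m):
    T=corepose(s,v[0],v[1],v[2],v[3]); L=cyl(0,0,.0165,0,.05)@T[:3,:3].T+T[:3,3]
    h=cv2.convexHull((proj(W,L)*16).astype(np.int32)); z=np.zeros((400,640),np.uint8); cv2.fillConvexPoly(z,h,1,shift=4); z=z[:298]>0; k=m[:298]
    return (z&k).sum()/(z|k).sum()
def solve(s,W,m,tilt0=None):
    R=ratio(W["color"]); best=None
    J=lambda v:score(v,s,W,R)*3+(1-iou(v,s,W,m) if m is not None else 0)
    for t in([0] if tilt0 is not None else(10,18,26,34)):
        for h in(.038,.046):
            x0=np.array([t,h,.004,0.])
            f=(lambda v:J([0,v[1],v[2],v[3]])) if tilt0 is not None else J
            b=minimize(f,x0,method='Nelder-Mead',options={'initial_simplex':np.vstack([x0]+[x0+np.eye(4)[i]*d for i,d in enumerate((6,.004,.004,5))]),'maxiter':300})
            if best is None or b.fun<best.fun: best=b
    v=best.x; print('tilt %.1f h %.4f dx %.4f dyaw %.1f'%tuple(v),'J',round(best.fun,3),'score',round(score(v,s,W,R),3),'iou',round(iou(v,s,W,m),3) if m is not None else '')
    T=corepose(s,*v); c=T[:3,3]+T[:3,:3]@[.0165,0,.022]-s["eef_pos"]; print('  code rel TCP fwd,left,up mm',(Ro.from_euler('z',-s["tcp_rot"][2],degrees=True).apply(c)*1e3).round(1)); return v
if __name__=="__main__":
    s=readout.observe();W=optics.camera("wrist");m=[d for d in nets.regions_of("core","wrist")][0]
    print(s["time"],s["eef_pos"],m["p"],m["bbox"]); v=solve(s,W,m["region"])
    R=ratio(W["color"])
    for t in(12,16,20,24,28):
        b=minimize(lambda q:score([t,*q],s,W,R)*3+1-iou([t,*q],s,W,m["region"]),[v[1],v[2],v[3]],method='Nelder-Mead',options={'initial_simplex':[[v[1],v[2],v[3]],[v[1]+.004,v[2],v[3]],[v[1],v[2]+.004,v[3]],[v[1],v[2],v[3]+4]]});print(t,b.x.round(4),round(b.fun,3))
    X=W["world_to_cam"]
    def M(P,r): A=np.eye(4);A[:3,:3]=Ro.from_euler('xyz',r,degrees=True).as_matrix();A[:3,3]=P;return A
    s0={"eef_pos":np.array([.49520351,-.05384545,.10056119]),"tcp_rot":np.array([179.996,.0105,142.94])}
    W0={"mtx":W["mtx"],"world_to_cam":X@M(s["eef_pos"],s["tcp_rot"])@np.linalg.inv(M(s0["eef_pos"],s0["tcp_rot"])),"color":cv2.imread("pics/t0.png")}
    z=np.zeros((400,640),bool)
    print('t0:'); solve(s0,W0,None,0)
E
python3 fit3.py
```

```text
20.0833 [ 0.50935842 -0.06428286  0.21379718] 0.82 [280.9, 170.6, 348.9, 273.0]
tilt 20.2 h 0.0508 dx 0.0010 dyaw 0.8 J 0.139 score 0.04 iou 0.98
  code rel TCP fwd,left,up mm [ 26.4   0.4 -27.3]
12 [0.0523 0.0014 1.0884] 0.324
16 [0.0474 0.0045 0.6808] 0.208
20 [0.0507 0.001  0.6982] 0.139
24 [ 0.0536 -0.0018  0.6439] 0.195
28 [ 0.0578 -0.0068  0.6617] 0.275
t0:
tilt 1.8 h 0.0381 dx 0.0051 dyaw 2.8 J 0.23 score 0.081 iou 
  code rel TCP fwd,left,up mm [ 22.    1.1 -21.6]
```

The fit is good (outline 0.98): tilt ≈20°, code yaw within 1° of the tool's. Now I turn the hand toward the reader, in place, rising to 0.246 m.

Request:
drive_tool --pt "0 0 -6 0.06 20" --pt "0 0 -12 0.18 20" --pt "0 0 -18 0.3 20" --pt "0 0 -25 0.42 20" --pt "0 0 -32 0.54 20"

```text
time: 20.6
eef_pos: [0.5078, -0.0638, 0.2428]
tcp_rot: [-179.8, -0.1, 111.7]
wrist_force: [0.6, 0.1, -0.6]
width: 0.0314
```

Request:
drive_tool --pt "0 0 0 0.12 20" --pt "0 0 0 0.24 20" --pt "0 0 0 0.36 20" --pt "0 0 0 0.48 20" --pt "0 0 0 0.6 20"

```text
time: 21.02
eef_pos: [0.5079, -0.0638, 0.2426]
tcp_rot: [-179.8, -0.0, 77.3]
wrist_force: [-0.8, 0.2, 0.7]
width: 0.0313
```

Request:
drive_tool --pt "0 0 0 0.12 20" --pt "0 0 0 0.24 20" --pt "0 0 0 0.36 20" --pt "0 0 0 0.48 20" --pt "0 0 0 0.6 20"

```text
time: 21.43
eef_pos: [0.5079, -0.0638, 0.2426]
tcp_rot: [-179.8, 0.1, 42.9]
wrist_force: [0.4, -1.0, 0.8]
width: 0.0312
```

Request:
drive_tool --pt "0 0 0 0.12 20" --pt "0 0 0 0.24 20" --pt "0 0 0 0.36 20" --pt "0 0 0 0.48 20" --pt "0 0 0 0.6 20"

```text
time: 21.85
eef_pos: [0.5079, -0.0638, 0.2426]
tcp_rot: [-179.9, 0.2, 8.5]
wrist_force: [0.7, -0.1, -0.5]
width: 0.0312
```

Request:
drive_tool --pt "0 0 0 0.12 20" --pt "0 0 0 0.24 20" --pt "0 0 0 0.36 20" --pt "0 0 0 0.48 20" --pt "0 0 0 0.6 20"

```text
time: 22.27
eef_pos: [0.5079, -0.0638, 0.2426]
tcp_rot: [180.0, 0.2, -25.9]
wrist_force: [-0.9, 0.1, -0.2]
width: 0.0315
```

Request:
drive_tool --pt "0 0 0 0.1 20" --pt "0 0 0 0.22 20" --pt "0 0 0 0.34 20" --pt "0 0 0 0.4 20" --pt "0 0 0 0.42 20"

```text
time: 22.68
eef_pos: [0.5079, -0.0638, 0.2427]
tcp_rot: [179.9, 0.2, -49.7]
wrist_force: [0.2, -0.1, -1.1]
width: 0.0319
```

```bash
python3 -c "
from h import *
s=readout.observe();print(s['time'],s['eef_pos'],s['tcp_rot'],s['q'],s['width'])
plan([(.5695,-.1695,.246,-49.5)])"
```

```text
22.6833 [ 0.50794514 -0.06381055  0.24269032] [ 1.79907409e+02  1.61067725e-01 -4.96748522e+01] [-1.98661426e+01 -5.67343300e+00  1.07938273e+02 -2.79357802e-04
  7.79209446e+01  1.19808638e+02] 0.03185265469177316
[120.4  21.5  -3.3] -0.003 len 122
```

Request:
drive_tool --pt "12 2 0 0 20" --pt "32 6 0 0 20" --pt "55 10 -1 0 20" --pt "75 14 -2 0 20" --pt "90 17 -3 0 20"

```text
time: 23.1
eef_pos: [0.5548, -0.1456, 0.2466]
tcp_rot: [180.0, 0.0, -49.5]
wrist_force: [-0.6, 0.0, -0.0]
width: 0.0313
```

Request:
drive_tool --pt "12 2 0 0 20" --pt "22 3 0 0 20" --pt "30 4 0 0 20" --pt "30 4 0 0 20" --pt "30 4 0 0 20"

```text
time: 23.52
eef_pos: [0.5705, -0.1689, 0.2471]
tcp_rot: [180.0, 0.0, -49.6]
wrist_force: [-0.1, -0.4, -0.6]
width: 0.0314
```

```bash
cat > final.py <<'E'
from fit3 import *
cams={n:optics.camera(n) for n in("wrist","scene","top")}
s=readout.observe();print(s["time"],s["eef_pos"],s["tcp_rot"],s["wrist_force"],s["width"])
W=cams["wrist"];m=nets.regions_of("core","wrist")
print([(d["p"],d["bbox"]) for d in m[:2]]); v=solve(s,W,m[0]["region"]); T=corepose(s,*v)
code=T[:3,3]+T[:3,:3]@[.0165,0,.022]
H,R=hbox(.659,-.273,-49.); spot=np.array([.659,-.273,.27])-.12*R[:,0]
print('code',code.round(4),'spot',spot.round(4),'err mm',((code-spot)*1e3).round(1),'angle',np.degrees(np.arccos(T[:3,0]@R[:,0])).round(1))
for n in("scene","top"):
    c=cams[n];L=cyl(0,0,.0165,0,.05)@T[:3,:3].T+T[:3,3]
    print(n,'pred core',bb(c,L).round(1),'pred head',bb(c,H).round(1))
    for q in("core","core_code","reader_head","label_reel"): print('  ',q,[(round(d["p"],2),np.round(d["bbox"],1).tolist()) for d in nets.regions_of(q,n)[:4]])
print('wrist head',[(d["p"],d["bbox"]) for d in nets.regions_of("reader_head","wrist")[:1]],'pred',bb(W,H).round())
print('roll pred',bb(cams["scene"],cyl(.4745,.089,.03,.012,.062)).round(1))
E
python3 final.py
```

```text
23.6667 [ 0.57038241 -0.16839746  0.24745763] [-1.79999826e+02  1.12518779e-02 -4.95247794e+01] [ 0.02058885 -0.26494906  0.07304662] 0.03126275536982206
[(0.96, [282.8, 170.2, 348.5, 275.3])]
tilt 19.9 h 0.0526 dx 0.0023 dyaw -0.9 J 0.163 score 0.047 iou 0.977
  code rel TCP fwd,left,up mm [ 28.3  -0.5 -29.1]
code [ 0.5884 -0.1902  0.2183] spot [ 0.5871 -0.1903  0.2212] err mm [ 1.3  0.  -2.9] angle 4.3
scene pred core [350.6 140.9 363.3 160. ] pred head [330.8  97.5 357.5 122.7]
   core [(0.74, [352.1, 139.5, 362.4, 157.7])]
   core_code [(0.64, [384.9, 185.0, 411.6, 214.6])]
   reader_head []
   label_reel [(0.97, [286.8, 345.4, 312.7, 381.3]), (0.92, [341.0, 249.2, 362.0, 273.6]), (0.8, [297.1, 269.4, 320.7, 296.5]), (0.77, [346.0, 289.7, 370.4, 319.5])]
top pred core [375.3 188.4 386.8 198.9] pred head [403.3 146.8 431.1 173.5]
   core [(0.56, [344.0, 169.2, 353.2, 173.7]), (0.33, [385.7, 225.3, 402.4, 248.0])]
   core_code []
   reader_head [(0.63, [406.8, 149.6, 428.0, 172.6])]
   label_reel [(0.66, [210.6, 227.2, 229.6, 246.7]), (0.61, [294.0, 223.1, 311.9, 242.0]), (0.45, [270.1, 202.2, 282.6, 220.5]), (0.18, [329.1, 215.3, 352.0, 237.0])]
wrist head [(0.5, [386.8, 152.7, 478.9, 244.1])] pred [ 132. -441.  497.  -92.]
roll pred [339.9 246.4 362.2 275.1]
```

All checks agree: code about 3 mm from the spot and about 4° off. The scene camera's core box is within 2.3 px of prediction. I let it settle, then hand in.

Request:
drive_tool --pt "0 0 -1 0 20" --pt "0 0 -2 0 20" --pt "0 0 -2 0 20" --pt "0 0 -2 0 20" --pt "0 0 -2 0 20"

```text
time: 24.58
eef_pos: [0.5706, -0.1691, 0.2495]
tcp_rot: [180.0, -0.0, -49.6]
wrist_force: [0.7, 0.1, -0.3]
width: 0.0313
```

Request:
drive_tool --pt "0 0 0 0 20" --pt "0 0 0 0 20" --pt "0 0 0 0 20" --pt "0 0 0 0 20" --pt "0 0 0 0 20"

```text
time: 25.0
eef_pos: [0.5706, -0.169, 0.2494]
tcp_rot: [180.0, 0.0, -49.6]
wrist_force: [-0.4, -0.1, -0.7]
width: 0.0318
```

```bash
python3 -c "
from h import *
s=readout.observe();print(s['eef_pos'],abs(s['joint_velocities']).max(),s['width'],s['wrist_force'])
print(bot.finish_job())"
```

```text
[ 0.57055738 -0.16902005  0.24942822] 0.1210472840577132 0.03177388462349489 [-0.39049531 -0.11446411 -0.66593575]
the job is handed in; nothing more can be done
None
```

I set the white roll on the empty stand and let go. I then lifted the spent core and handed the job in at about 25 s, holding the core still at the reading spot. No verdict is reported.

- **Core tilt:** the drive can't tilt the tool, so I pivoted the core in the fingers against the tip of its own spindle. The grip is across the plain sides.
- **Roll:** the scene camera's box for the roll matches the fully seated position within about 3 px. It was lowered and let go at seat height.
- **Code:** before a last 2 mm lift, the wrist-camera fit put it about 3 mm from the reading spot and 4° off square (tilt 20° instead of 24°). The scene camera's box for the core agreed within 2.3 px. I did not measure again after the lift.
- **Disagreements with the task text:** in the pictures the code faced about +143°, not -126° to -69°. The reader's yaw was about -49°, not -37° to -11°. I followed the pictures.
- **Less certain:** the fits of how far down the core sits in the fingers disagreed by about 12 mm. Some network results at the end were wrong: false hits for the core in the top view and for the code in the scene view, and no reader head in the scene view. I ignored these.
- **Not checked:** I did not re-measure the tape, nozzle and cutter at the end. No move came near them and the force readings stayed small.

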